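Change over the lamp's battery packs

TASK

The two battery packs in the back of the LED panel lamp are spent, and the two in the desk charger are charged. Change them over: both charged packs into the lamp's bays and both spent packs into the charger's bays (either bay will do), each lying flat on the floor of its bay with its contacts at the bay's contact end. Every bay is full, so a pack will have to wait meanwhile, for instance on the clear desk top between the two devices; leave the mug of coffee and the magnifier where they are.

Things in the scene. Friction and masses are not known exactly. Their poses are not given: they have to be found in the camera images.
- charged_1: Charged battery pack (mm): black block, 71 long x 39 x 40 tall, grey band, pale label on top; all 4 look alike. At the start in a charger bay. Origin: underside plane, middle of the contact end; +x out of that end, pack centre at x -35.5, y across, z up. Contact end: 3 grey ribs on top, brass contacts on the end face, step 10 long x 6 high cut from the underside; label toward the other end.
- charged_2: The other charged pack, like charged_1 (same size, origin and axes). At the start in the charger's other bay. Every pack weighs 0.13 to 0.25 kg.
- spent_1: Spent battery pack, same size, look, origin and axes as charged_1. At the start in one bay of the panel lamp.
- spent_2: The other spent pack, like charged_1. At the start in the lamp's other bay. Packs stand 24 mm proud of the rim of a bay, side faces 34 to 48 mm apart.
- charger: Fixed white desk charger, mm: 132 (x) x 170 (y) x 26. Origin: centre of underside, z up. Two bays, mouths 78 (x) x 46 (y), 16 deep, top 4 mm flared; centres x +14, y +40 and -40; floor z 10, rim z 26. Contact end of a bay: +x (black block with brass, 5 long x 4 high). A seated pack has its axes parallel to the charger's, origin at x +49.5, y +40 or -40 (play 3.5), z 10. Left or right of the lamp.
- panel_lamp: Fixed LED panel lamp lying on its face: dark housing, mm: 150 (x) x 230 (y) x 40, in a metal yoke (to x +107, y ends 260 apart), two dials 8 high. Origin: centre of underside, z up. Two bays as in the charger: centres x +16, y +40 and -40; floor z 24, rim z 40; contact end +x. Seated pack: axes parallel, origin x +51.5, y +40 or -40, z 24. The desk midway between lamp and charger is clear.
- mug: Striped mug of coffee, 86 x 120 mm with its handle, 90 mm tall, standing beyond the two devices. Origin: centre of the underside. A bystander.
- magnifier: Round magnifier with a black handle, 76 x 170 x 19 mm, lying to the right of both devices. Origin: centre of its outline, on the underside. A bystander.
There are look-alikes about, which are no part of the job. What is shaped like the charged_2 but purple or turquoise is not meant.

How it is judged (in metres and radians):
At the end, for the whole second after the job is handed in: Both charged packs in the lamp's bays, both spent ones in the charger's, either order: flat (0.06 rad) on the bay floor (4 mm), contact end to contact end, within 8 mm along and across, at rest, released; mug and magnifier within 20 mm of their places ((((x of charged_1 in the frame of panel_lamp between 0.0435 and 0.0595 m and y of charged_1 in the frame of panel_lamp between 0.032 and 0.048 m and z of charged_1 in the frame of panel_lamp between 0.02 and 0.028 m and angle between charged_1's own z axis and vertical below 0.06 rad) and (x of charged_2 in the frame of panel_lamp between 0.0435 and 0.0595 m and y of charged_2 in the frame of panel_lamp between -0.048 and -0.032 m and z of charged_2 in the frame of panel_lamp between 0.02 and 0.028 m and angle between charged_2's own z axis and vertical below 0.06 rad)) or ((x of charged_1 in the frame of panel_lamp between 0.0435 and 0.0595 m and y of charged_1 in the frame of panel_lamp between -0.048 and -0.032 m and z of charged_1 in the frame of panel_lamp between 0.02 and 0.028 m and angle between charged_1's own z axis and vertical below 0.06 rad) and (x of charged_2 in the frame of panel_lamp between 0.0435 and 0.0595 m and y of charged_2 in the frame of panel_lamp between 0.032 and 0.048 m and z of charged_2 in the frame of panel_lamp between 0.02 and 0.028 m and angle between charged_2's own z axis and vertical below 0.06 rad))) and (((x of spent_1 in the frame of charger between 0.0415 and 0.0575 m and y of spent_1 in the frame of charger between 0.032 and 0.048 m and z of spent_1 in the frame of charger between 0.006 and 0.014 m and angle between spent_1's own z axis and vertical below 0.06 rad) and (x of spent_2 in the frame of charger between 0.0415 and 0.0575 m and y of spent_2 in the frame of charger between -0.048 and -0.032 m and z of spent_2 in the frame of charger between 0.006 and 0.014 m and angle between spent_2's own z axis and vertical below 0.06 rad)) or ((x of spent_1 in the frame of charger between 0.0415 and 0.0575 m and y of spent_1 in the frame of charger between -0.048 and -0.032 m and z of spent_1 in the frame of charger between 0.006 and 0.014 m and angle between spent_1's own z axis and vertical below 0.06 rad) and (x of spent_2 in the frame of charger between 0.0415 and 0.0575 m and y of spent_2 in the frame of charger between 0.032 and 0.048 m and z of spent_2 in the frame of charger between 0.006 and 0.014 m and angle between spent_2's own z axis and vertical below 0.06 rad))) and linear speed of each of charged_1, charged_2, spent_1, spent_2 below 0.01 m/s and distance of each of mug, magnifier from where it was at the start of the episode below 0.02 m); the robot touches nothing.
It fails at once if the mug of coffee is shifted more than 20 mm or tipped (distance of mug from where it was at the start of the episode above 0.02 m or angle between mug's own z axis and vertical above 0.25 rad).
It fails at once if the magnifier is shifted more than 20 mm (distance of magnifier from where it was at the start of the episode above 0.02 m).
It also fails if it takes over 112 s, if anything falls off the work surface, if the arm or the gripper's body presses on something with over 40 N, if the wrist force passes 120 N, or if a joint passes its speed limit or range.

ROBOT

A 6-joint arm with a two-finger parallel gripper is mounted at the origin on a cart in front of the work surface, level with it; the furniture and walls round the work are solid. World frame = base frame: x ahead of the robot, y to its left, z up, the work surface at z = 0. Lengths are in mm, angles in degrees, forces in N, time in s.
With the tool pointing down it reaches from about 350 to 1000 mm from the base axis. Payload 7.1 kg.
Tool frame: the origin (TCP) lies midway between the tips of the shut fingers; the grasp point (between the pads) lies behind it (manip.grip_point_offset is the z of the grasp point in the tool frame, in mm); z points along the fingers, y is the line along which they close (so a half turn about z gives the same grasp; the last joint's range is limited). The gripper opens to 85 mm and grips with 20 to 120 N. Pads are 22 mm wide; open, the fingers measure 114 mm over their backs; the gripper's body (76 mm by 85 mm) begins 54 mm behind the grasp point. The pads swing forward as they close: fully open they stand 13 mm farther back than shut.
Start: joints at [-69.156, 24.242, 93.386, -0, 62.372, -1.089], TCP at [233.466, -579.74, 231.319] pointing down, gripper open.
Joint ranges: [-172.04, 172.04], [-51.8, 120.97], [4.93, 147.93], [-75.15, 255.16], [6.16, 154.13], [-145.62, 145.62]. Speed limits (degrees/s): [136.94, 136.94, 172.46, 180, 180, 180].

INTERFACE

Orientations are given as [roll, pitch, yaw] about the fixed x, y, z axes, in that order (R = Rz(yaw) Ry(pitch) Rx(roll)).
In Python, from bench import manip, camera, ticket, search_frame, cut_out gives the robot as it stands.
- The arm moves only by the tool step_arm, never from a script. Its argument "commands" is a list of rows, each a list of 2 entries, a list of its own where there are three numbers: the shift along the tool's x, y, z in m, then the turn about the tool's z in degrees. A call has 1 to 8 rows; each row is the pose to reach, as a shift and turn from the pose commanded when the call began, along the tool's axes at that moment; what a row does not reach only later rows make up. A row lasts 1/12 s, in which the tool goes at most 41.7 mm and 7.16 degrees, less where a joint would pass 70% of its speed; a pose out of reach is approached as far as the arm can. A call with a gripper value outside its range is refused whole. "fingers" is the opening, from 0 (shut) to 1 (fully open), set as the call begins (left out, the last holds). The fingers move at their own pace and stop on an object; "force" is the grip in N (left out, the last holds). Time passes only in rows, so rows that repeat a pose let the fingers close. It gives the time, the measured TCP pose, the force, the opening and the grip force at its end, in the units of the state.
- manip.observe(): the state, without advancing time (a new reading comes with each control period).
- camera(name): name is "scene" or "top" or "wrist"; returns a dict with "image" (384x512x3 uint8, red, green, blue), "z_map" (384x512 float32, mm along the optical axis (not along the pixel's ray), 0 where there is no reading), "mtx" (3x3 intrinsics, pixels), "origin" and "orientation" of the camera in the world. Camera axes: x right, y down, z forward; pixel columns grow to the right and rows downward; lengths in mm; the calibration is good to about 2 mm. A picture is of the moment at which its call begins.
- ticket.sign_off(): hands the job in; it is judged then, once.
Trained networks look in a picture, given as the dict that the camera call returned (one of the last four; its "shot" number tells which), for a name from the list of things; names that differ only in an ending like _2 or _b are one class to them, and where a whole thing is asked for, a point or a joint stands for the part that bears it (a point fixed in the world has none). Each returns a list of dicts, best first, with "score" (0 to 1); they miss things now and then, are a little off and sometimes report something else, mostly with a low value. They report only what shows in the picture. A call takes as long as a camera call. They do not tell look-alikes from the thing itself.
- search_frame(picture, query): "bbox" ([centre column, centre row, width, height] in pixels, round what is visible of it).
- cut_out(picture, query): "pixels" (384x512 bool, what is visible of it) and "bbox" ([centre column, centre row, width, height] in pixels, round what is visible of it).
The state is a dict: "t": time; "joints": joint angles; "qd": joint speeds; "joint_efforts": joint torques, N m; "ee_pos": TCP position; "tcp_rot": TCP orientation; "contact_force": force on the tool from outside, world axes, zero at the start; "ft_torque": the same for the moment, N m; "width": finger opening in mm; "finger_force": force on a finger pad.
Only numpy, scipy, OpenCV 4.12 (cv2) and the standard library are available. Lean on these libraries where they do the work, as an engineer would, in place of code of your own. Each camera call takes 0.05 s, during which the arm holds its last target. There are 200 camera calls.

## Working session

There is one attempt and no reset: what is moved stays moved. The work goes in short steps, Python scripts to look and compute and a tool call to move; the robot and the scene stay as the last step left them, time stands still between calls to the robot, and variables do not carry over. Pictures are saved under pics/ and viewed, at most 14 in all, crops included, and the job is handed in when it is done.

Besides the shell and the picture viewer there is one more tool, called after "Request:" by a JSON object that holds its "method" and its "body". step_arm: Moves the arm, as the interface text tells. Its arguments: {"type":"object","properties":{"commands":{"type":"array"},"fingers":{"type":"number"},"force":{"type":"number"}},"required":["commands"]}

```bash
ls; mkdir -p pics; python3 - <<'E'
from bench import manip, camera, search_frame
import cv2, numpy as np
print(manip.observe(), manip.grip_point_offset)
ims=[]
for n in ("scene","top"):
    c=camera(n); np.savez(f"{n}0.npz",**{k:c[k] for k in ("image","z_map","mtx","origin","orientation")})
    print(n,c["mtx"].tolist(),c["origin"],c["orientation"])
    for q in ("charged_1","charger","panel_lamp","mug","magnifier"):
        print(q,[(np.round(d["bbox"]).tolist(),round(d["score"],2)) for d in search_frame(c,q)])
    cv2.imwrite(f"pics/{n}0.png",cv2.resize(c["image"][:,:,::-1],(800,600)))
E
```

```text
pics
{'t': 0.0, 'joints': array([-6.91553680e+01,  2.42852399e+01,  9.34341239e+01, -1.95026955e-04,
        6.23723576e+01, -1.08787728e+00]), 'qd': array([-0.08779716, -0.05820004,  0.07820293, -0.06963787, -0.02983743,
        0.0323184 ]), 'joint_efforts': array([ 2.21728842e-03, -5.57382488e+01, -2.81743830e+01,  6.25841881e-05,
        7.32665299e-03,  1.96320080e-06]), 'ee_pos': array([ 233.27251763, -579.21625983,  230.51842975]), 'tcp_rot': array([-1.79908292e+02, -1.56879931e-03,  2.19325986e+01]), 'contact_force': array([ 0.09761021,  0.08111773, -0.23740103]), 'ft_torque': array([-0.01318253, -0.00940266, -0.03349898]), 'finger_force': 0.0, 'width': 85.42714678048192} -18.700000000000003
scene [[439.40303169602913, 0.0, 256.91432196277], [0.0, 439.40303169602913, 193.89808811714244], [0.0, 0.0, 1.0]] [-416.41858061  619.9326507   570.77553392] [-113.09227902    1.00987449 -124.86627564]
charged_1 [([344.0, 206.0, 25.0, 15.0], 0.89), ([303.0, 187.0, 20.0, 15.0], 0.81), ([282.0, 192.0, 23.0, 17.0], 0.57), ([315.0, 182.0, 8.0, 17.0], 0.56)]
charger [([293.0, 202.0, 64.0, 23.0], 0.6)]
panel_lamp [([169.0, 237.0, 109.0, 63.0], 0.6)]
mug [([218.0, 187.0, 28.0, 36.0], 0.62), ([172.0, 237.0, 109.0, 67.0], 0.49)]
magnifier []
top [[450.8503578177728, 0.0, 250.0930450386286], [0.0, 450.8503578177728, 189.26246878689966], [0.0, 0.0, 1.0]] [ 399.72999227  -84.744331   1284.22786678] [-171.71629293    0.19220999  -88.62123348]
charged_1 [([353.0, 183.0, 26.0, 22.0], 0.9), ([308.0, 192.0, 18.0, 29.0], 0.86), ([280.0, 187.0, 15.0, 25.0], 0.84), ([320.0, 247.0, 30.0, 24.0], 0.8)]
charger [([293.0, 198.0, 62.0, 46.0], 0.9)]
panel_lamp [([147.0, 192.0, 97.0, 81.0], 0.94)]
mug [([226.0, 138.0, 40.0, 45.0], 0.81)]
magnifier [([379.0, 221.0, 55.0, 40.0], 0.9)]
```

View pics/top0.png

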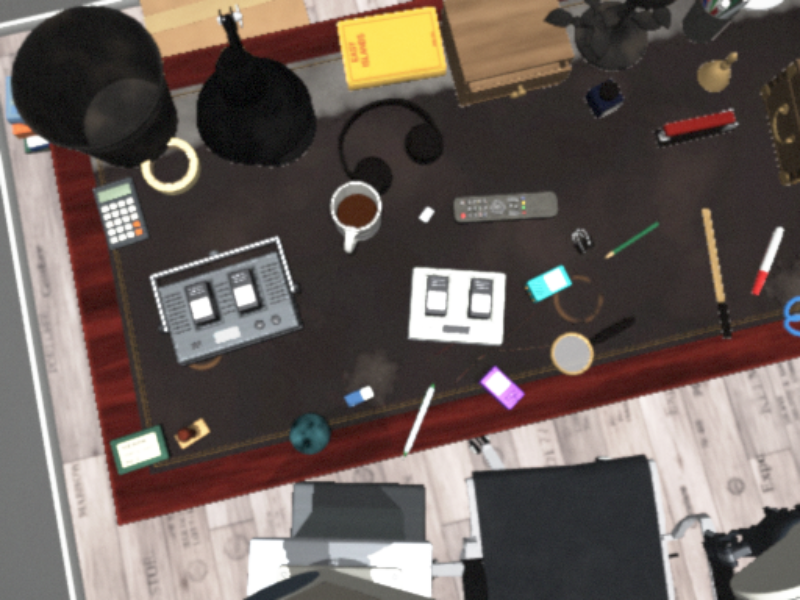

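View pics/scene0.png

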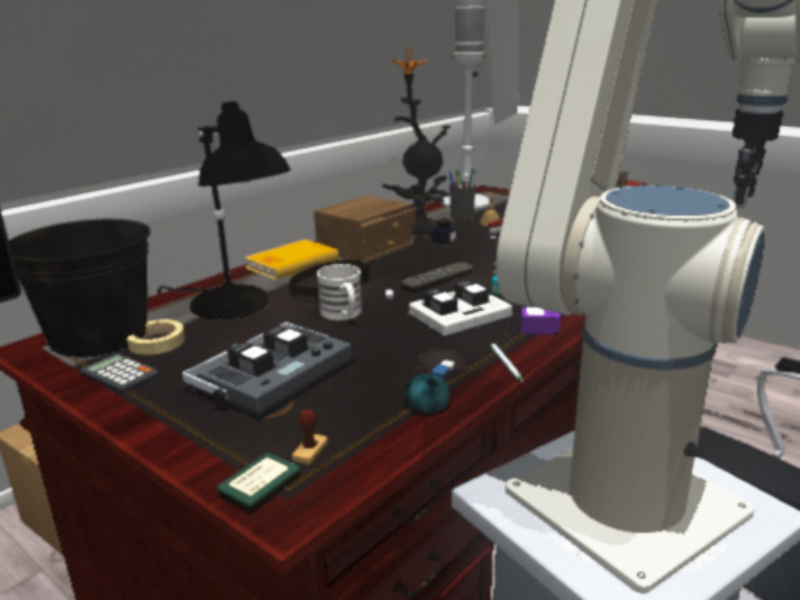

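The top view shows the lamp on the left with its packs at about (202,305) and (244,290). The white charger is at about (458,305), with packs at (437,295) and (480,298). All the labels face the robot, so the contact ends point away from it. The purple and turquoise packs are look-alikes, and the desk between the devices is clear apart from small items near its front edge. Next I'll measure from the top and scene views.

```bash
cat > h.py <<'E'
import numpy as np, cv2
from scipy.spatial.transform import Rotation as Ro
def Rm(o): return Ro.from_euler('xyz',o,degrees=True).as_matrix()
def cloud(c):
    K=c["mtx"]; z=c["z_map"].astype(float); v,u=np.mgrid[:z.shape[0],:z.shape[1]]
    P=np.stack([(u-K[0,2])/K[0,0]*z,(v-K[1,2])/K[1,1]*z,z],-1)
    return P@Rm(c["orientation"]).T+c["origin"], z>0
def rect(xy):
    (cx,cy),(w,h),a=cv2.minAreaRect(xy.astype(np.float32)); 
    return np.round([cx,cy,w,h,a],1)
def px2w(c,u,v,z):   # pixel -> world at height z
    d=Rm(c["orientation"])@np.array([(u-c["mtx"][0,2])/c["mtx"][0,0],(v-c["mtx"][1,2])/c["mtx"][1,1],1])
    o=np.array(c["origin"]); return o+d*(z-o[2])/d[2]
E
python3 - <<'E'
from h import *
for n in ("top","scene"):
    c=dict(np.load(n+"0.npz")); W,ok=cloud(c)
    for nm,box in (("lamp",(380,680,60,360)),("charger",(380,680,-280,-60))):
        b=ok&(W[...,0]>box[0])&(W[...,0]<box[1])&(W[...,1]>box[2])&(W[...,1]<box[3])
        if nm=="charger": body=b&(c["image"].min(-1)>150)&(W[...,2]<35)&(W[...,2]>15)
        else: body=b&(W[...,2]>25)&(W[...,2]<56)
        if body.sum()>5: print(n,nm,"body",rect(W[body][:,:2]),np.round(np.percentile(W[body][:,2],[10,50,90]),1))
        lo,hi=((54,75) if nm=="lamp" else (40,60))
        p=b&(W[...,2]>lo)&(W[...,2]<hi)
        k,l,s,_=cv2.connectedComponentsWithStats(p.astype(np.uint8))
        for i in range(1,k):
            if s[i,4]>60: q=W[l==i]; print("  pack",s[i,4],rect(q[:,:2]),np.round(np.median(q[:,2]),1))
    d=ok&(abs(W[...,0]-500)<30)&(abs(W[...,1]-20)<30); print("desk z",np.median(W[d][:,2]) if d.any() else None)
E
```

```text
top lamp body [571.4 219.1 177.9 258.3  18.9] [34.2 40.  43.9]
  pack 377 [581.9 182.6  72.   39.5  18.4] 64.3
  pack 381 [557.9 256.6  71.5  39.7  17.9] 64.5
top charger body [ 518.3 -195.2  167.6  231.9   89.3] [21.8 25.4 29. ]
  pack 363 [ 583.4 -157.7   39.    71.1   87.3] 49.6
  pack 361 [ 580.1 -236.4   39.2   70.9   87.5] 50.1
  pack 67 [ 431.  -268.5   22.    48.8   90. ] 41.5
desk z 0.2551061825962506
scene lamp body [569.3 220.  180.6 258.6  19.5] [29.6 38.5 45.5]
  pack 229 [580.1 184.4  74.1  41.7  18. ] 62.5
  pack 267 [558.  259.   78.3  40.5  19.9] 62.3
scene charger body [ 566.9 -195.   164.4  128.3   87.5] [20.5 24.5 26.3]
  pack 145 [ 580.1 -233.    38.6   74.    88.8] 47.9
  pack 161 [ 583.3 -156.2   41.2   71.9   87.7] 48.2
desk z -0.9074647665687507
```

```bash
cat >> h.py <<'E'
def to(x,y,z,yaw):
    from bench import manip
    s=manip.observe(); p=s["ee_pos"]; w=s["tcp_rot"][2]; R=Rm([180,0,w])
    d=R.T@(np.array([x,y,z])-p)/1000; t=-((yaw-w+180)%360-180)
    print("t",round(s["t"],2),"at",np.round(p,1),"rot",np.round(s["tcp_rot"],2),"width",round(s["width"],1)); print("shift",np.round(d,4),"turn",round(t,2),"rows",round(max(np.linalg.norm(d)/.0417,abs(t)/7.16),1))
E
python3 -c "
from h import *; to(540,-197,320,-2.5)"
```

```text
t 0.6 at [ 233.5 -579.7  231.3] rot [-180.      0.     21.93] width 85.5
shift [ 0.4273 -0.2405 -0.0887] turn 24.43 rows 11.9
```

Request:
{"method": "step_arm", "body": {"commands": [[[0.4273,-0.2405,-0.0887],24.43],[[0.4273,-0.2405,-0.0887],24.43],[[0.4273,-0.2405,-0.0887],24.43],[[0.4273,-0.2405,-0.0887],24.43],[[0.4273,-0.2405,-0.0887],24.43],[[0.4273,-0.2405,-0.0887],24.43],[[0.4273,-0.2405,-0.0887],24.43],[[0.4273,-0.2405,-0.0887],24.43]]}}

```text
t: 1.27
ee_pos: [438.0, -323.9, 290.9]
tcp_rot: [180.0, -0.0, -2.5]
contact_force: [0.7, -0.4, -1.1]
width: 85.5
finger_force: 0.0
```

```bash
python3 -c "
from h import *; to(540,-197,320,-2.5)"
```

```text
t 1.27 at [ 438.  -323.9  290.9] rot [ 1.7998e+02 -3.0000e-02 -2.5100e+00] width 85.5
shift [ 0.0964 -0.1312 -0.0291] turn -0.01 rows 4.0
```

Request:
{"method": "step_arm", "body": {"commands": [[[0.096,-0.131,-0.029],0],[[0.096,-0.131,-0.029],0],[[0.096,-0.131,-0.029],0],[[0.096,-0.131,-0.029],0],[[0.096,-0.131,-0.029],0],[[0.096,-0.131,-0.029],0]], "fingers": 0.7}}

```text
t: 1.77
ee_pos: [539.9, -197.2, 319.6]
tcp_rot: [180.0, -0.0, -2.3]
contact_force: [-0.3, -0.5, -0.2]
width: 59.8
finger_force: 0.0
```

```bash
cat > wr.py <<'E'
import sys
from h import *
from bench import camera,manip
n=sys.argv[1]; c=camera("wrist"); np.savez(n+".npz",**{k:c[k] for k in ("image","z_map","mtx","origin","orientation")})
cv2.imwrite(f"pics/{n}.png",c["image"][:,:,::-1])
W,ok=cloud(c); s=manip.observe()
print(s["t"],s["ee_pos"],s["tcp_rot"],s["width"],"cam",c["origin"],c["orientation"])
x,y=s["ee_pos"][:2]
for lo,hi in ((22,30),(36,44),(45,54),(58,70)):
    p=ok&(W[...,2]>lo)&(W[...,2]<hi)&(np.hypot(W[...,0]-x,W[...,1]-y)<230)
    k,l,st,_=cv2.connectedComponentsWithStats(p.astype(np.uint8))
    for i in range(1,k):
        if st[i,4]>800: q=W[l==i]; print((lo,hi),st[i,4],rect(q[:,:2]),np.round(np.median(q[:,2]),1))
E
python3 wr.py w1
```

```text
1.8167 [ 538.84240093 -198.29373998  319.16838778] [ 1.79981711e+02  1.59550649e-02 -2.38023646e+00] 59.702555348845 cam [ 619.38240003 -200.48348694  463.04042763] [ 1.61907612e+02  2.52257528e-03 -9.22585219e+01]
(22, 30) 5482 [ 569.9 -198.7  166.4  126.3   87.7] 26.4
(36, 44) 1327 [ 611.5 -361.    39.    70.3   27.6] 40.6
(36, 44) 855 [ 424.  -277.    70.9   39.1   47.6] 40.6
(45, 54) 1272 [ 583.7 -159.6   39.4   70.2   87.7] 50.7
(45, 54) 1280 [ 581.  -238.3   39.1   70.    86.7] 50.6
```

View pics/w1.png

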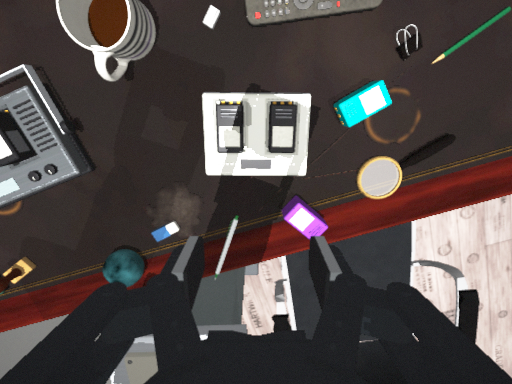

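The wrist view shows the charger at about (255,135) with its packs at (229,127) and (282,127). Ribs and contacts are at the far end, and the wrist measurement agrees with the top view to about 2 mm. I'll move over the left pack now.

```bash
python3 -c "
from h import *; to(583.5,-158.8,90,-2.5)"
```

```text
t 1.82 at [ 538.8 -198.3  319.2] rot [ 1.7998e+02  2.0000e-02 -2.3800e+00] width 59.7
shift [ 0.043  -0.0413  0.2292] turn 0.12 rows 5.7
```

Request:
{"method": "step_arm", "body": {"commands": [[[0.043,-0.0413,0.08],0],[[0.043,-0.0413,0.229],0],[[0.043,-0.0413,0.229],0],[[0.043,-0.0413,0.229],0],[[0.043,-0.0413,0.229],0],[[0.043,-0.0413,0.229],0],[[0.043,-0.0413,0.229],0],[[0.043,-0.0413,0.229],0]]}}

```text
t: 2.48
ee_pos: [581.5, -160.3, 88.8]
tcp_rot: [-179.9, 0.3, -2.6]
contact_force: [-0.4, -0.0, -0.0]
width: 59.4
finger_force: 0.0
```

```bash
python3 wr.py w2; python3 -c "
from h import *; to(583.5,-158.8,27,-2.5)"
```

```text
2.5333 [ 583.13591193 -160.75589807   90.87750189] [ 1.79994657e+02  2.50450021e-02 -2.56835835e+00] 59.92697528247279 cam [ 661.71267549 -164.22490819  231.7642627 ] [ 1.61597088e+02  7.72431387e-02 -9.25513648e+01]
(22, 30) 14921 [ 569.3 -198.1  165.6  128.    87.1] 26.5
(36, 44) 1528 [ 601.4 -340.4   39.3   26.4   26.4] 40.4
(36, 44) 1294 [ 420.7 -267.4   69.    29.4   30.4] 40.7
(45, 54) 871 [700.4 -35.2  12.1  57.3  37.1] 49.5
(45, 54) 4888 [ 584.5 -159.4   39.1   70.5   87.4] 50.7
(45, 54) 4926 [ 581.2 -237.7   39.3   70.6   86.8] 50.7
(58, 70) 1251 [700.2 -38.4   8.2  48.4  39.9] 64.0
t 2.53 at [ 583.1 -160.8   90.9] rot [ 1.7999e+02  3.0000e-02 -2.5700e+00] width 59.9
shift [ 0.0003 -0.002   0.0639] turn -0.07 rows 1.5
```

Request:
{"method": "step_arm", "body": {"commands": [[[0.0013,-0.0015,0.02],0],[[0.0013,-0.0015,0.04],0],[[0.0013,-0.0015,0.055],0],[[0.0013,-0.0015,0.064],0],[[0.0013,-0.0015,0.064],0],[[0.0013,-0.0015,0.064],0]]}}

```text
t: 3.03
ee_pos: [585.7, -158.9, 28.0]
tcp_rot: [180.0, -0.1, -2.5]
contact_force: [-0.6, -0.5, -0.1]
width: 59.7
finger_force: 0.0
```

Request:
{"method": "step_arm", "body": {"commands": [[[0,0,0],0],[[0,0,0],0],[[0,0,0],0],[[0,0,0],0],[[0,0,0],0],[[0,0,0],0]], "fingers": 0.3, "force": 50}}

```text
t: 3.53
ee_pos: [586.1, -158.6, 28.2]
tcp_rot: [180.0, -0.2, -2.5]
contact_force: [-1.0, -0.7, 6.6]
width: 38.0
finger_force: 51.6
```

Request:
{"method": "step_arm", "body": {"commands": [[[0,0,-0.02],0],[[0,0,-0.05],0],[[0,0,-0.08],0],[[-0.0324,-0.1677,-0.08],-20.5],[[-0.0324,-0.1677,-0.08],-20.5],[[-0.0324,-0.1677,-0.08],-20.5],[[-0.0324,-0.1677,-0.08],-20.5],[[-0.0324,-0.1677,-0.08],-20.5]]}}

```text
t: 4.2
ee_pos: [558.4, 16.2, 107.0]
tcp_rot: [-179.9, -0.0, 18.2]
contact_force: [-0.1, 0.6, -1.5]
width: 38.3
finger_force: 51.1
```

```bash
python3 wr.py w3; python3 -c "
from h import *; to(560,10,18.5,18)"
```

```text
4.25 [559.06417417  14.59354782 107.06120487] [-1.79978495e+02 -2.94964859e-02  1.82619283e+01] 38.232508845452315 cam [634.04786706  40.83050399 250.40285876] [ 1.61875227e+02  9.60031642e-02 -7.17426295e+01]
(22, 30) 8994 [ 571.4 -165.   101.2  127.2   87.4] 26.4
(36, 44) 19434 [569.1 172.5 141.9 139.2  18.8] 40.7
(45, 54) 857 [588.5 163.4  70.5   4.   18.1] 49.6
(58, 70) 6669 [583.  180.9  70.3  40.   18.1] 64.8
t 4.25 at [559.1  14.6 107.1] rot [-1.7998e+02 -3.0000e-02  1.8260e+01] width 38.2
shift [-0.0006  0.0047  0.0886] turn 0.26 rows 2.1
```

View pics/w3.png

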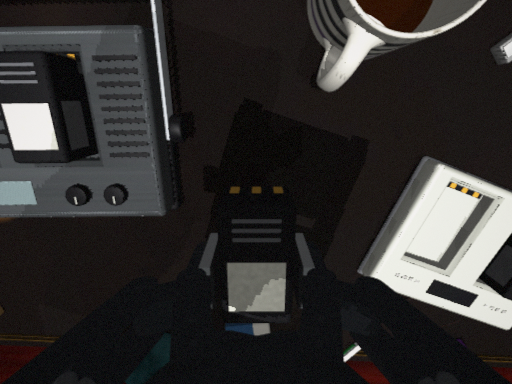

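The pack is held straight at about (257,250), the charger's left bay at (452,225) is empty, and the desk below is clear. I'll lower it and release.

Request:
{"method": "step_arm", "body": {"commands": [[[0,0,0.035],0],[[0,0,0.065],0],[[0,0,0.08],0],[[0,0,0.086],0],[[0,0,0.088],0],[[0,0,0.0885],0],[[0,0,0.0885],0],[[0,0,0.0885],0]]}}

```text
t: 4.92
ee_pos: [560.8, 10.3, 18.6]
tcp_rot: [180.0, -0.1, 18.0]
contact_force: [0.2, -0.7, -0.5]
width: 37.8
finger_force: 51.1
```

Request:
{"method": "step_arm", "body": {"commands": [[[0,0,0],0],[[0,0,0],0],[[0,0,0],0],[[0,0,0],0],[[0,0,-0.03],0],[[0,0,-0.07],0],[[0,0,-0.1],0],[[0,0,-0.1],0]], "fingers": 0.7}}

```text
t: 5.58
ee_pos: [563.6, 10.9, 123.5]
tcp_rot: [179.8, -0.5, 18.0]
contact_force: [1.1, 0.3, 0.1]
width: 59.7
finger_force: 0.0
```

```bash
python3 -c "
from h import *; to(583,181,120,18.2);to(558.5,256.5,120,18.2)"
```

```text
t 5.58 at [563.6  10.9 123.5] rot [179.83  -0.53  18.01] width 59.7
shift [ 0.071  -0.1558  0.0035] turn -0.19 rows 4.1
t 5.58 at [563.6  10.9 123.5] rot [179.83  -0.53  18.01] width 59.7
shift [ 0.0711 -0.2351  0.0035] turn -0.19 rows 5.9
```

Request:
{"method": "step_arm", "body": {"commands": [[[0.074,-0.155,0],0],[[0.074,-0.155,0],0],[[0.074,-0.155,0],0],[[0.074,-0.155,0],0],[[0.074,-0.155,0],0],[[0.074,-0.155,0],0],[[0.074,-0.155,0],0]]}}

```text
t: 6.17
ee_pos: [581.6, 181.1, 117.2]
tcp_rot: [180.0, 0.1, 18.1]
contact_force: [0.4, -0.4, 0.5]
width: 59.9
finger_force: 0.0
```

```bash
python3 wr.py w4; python3 -c "
from h import *; to(583,181,41,18.2)"
```

```text
6.2167 [581.57330806 180.20781355 117.22765648] [1.79984954e+02 7.73101620e-02 1.80019153e+01] 60.03189377955563 cam [657.44208552 205.80735859 260.41645287] [ 1.61798880e+02  4.46757594e-03 -7.18979155e+01]
(36, 44) 23541 [555.6 212.1 141.7 222.   18.9] 40.7
(36, 44) 2215 [560.5  10.2  68.4  40.5  18.1] 40.6
(58, 70) 4405 [559.  255.8  70.8  39.2  18.6] 64.7
(58, 70) 4282 [582.7 181.6  71.3  39.1  18.7] 64.7
t 6.22 at [581.6 180.2 117.2] rot [1.7998e+02 8.0000e-02 1.8000e+01] width 60.0
shift [ 0.0016 -0.0003  0.0762] turn -0.2 rows 1.8
```

View pics/w4.png

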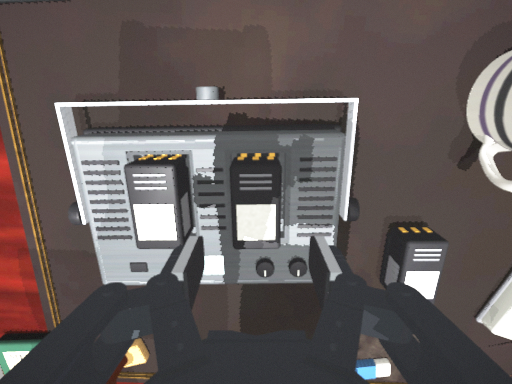

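The lamp's packs show at (157,200) and (256,200), with a white yoke bar beyond them. The parked pack is flat at (415,262). I'll grasp the right lamp pack next.

Request:
{"method": "step_arm", "body": {"commands": [[[0.0014,-0.001,0.03],-0.3],[[0.0014,-0.001,0.055],-0.3],[[0.0014,-0.001,0.068],-0.3],[[0.0014,-0.001,0.0755],-0.3],[[0.0014,-0.001,0.0755],-0.3],[[0.0014,-0.001,0.0755],-0.3],[[0.0014,-0.001,0.0755],-0.3]]}}

```text
t: 6.8
ee_pos: [584.1, 182.4, 43.4]
tcp_rot: [180.0, -0.1, 18.3]
contact_force: [-0.7, -0.6, -0.2]
width: 59.6
finger_force: 0.0
```

Request:
{"method": "step_arm", "body": {"commands": [[[0,0,0],0],[[0,0,0],0],[[0,0,0],0],[[0,0,0],0],[[0,0,0],0],[[0,0,0],0]], "fingers": 0.3}}

```text
t: 7.3
ee_pos: [584.2, 182.8, 43.6]
tcp_rot: [180.0, -0.1, 18.3]
contact_force: [-0.4, -1.0, 5.1]
width: 38.4
finger_force: 51.8
```

```bash
python3 -c "
from h import *; to(585.3,-159,122,-2.6)"
```

```text
t 7.3 at [584.2 182.8  43.6] rot [ 1.7999e+02 -1.3000e-01  1.8320e+01] width 38.4
shift [-0.1064  0.3248 -0.0784] turn 20.92 rows 8.4
```

Request:
{"method": "step_arm", "body": {"commands": [[[0,0,-0.025],0],[[0,0,-0.05],0],[[0,0,-0.08],0],[[-0.105,0.3245,-0.08],21],[[-0.105,0.3245,-0.08],21],[[-0.105,0.3245,-0.08],21],[[-0.105,0.3245,-0.08],21],[[-0.105,0.3245,-0.08],21]]}}

```text
t: 7.97
ee_pos: [584.2, -27.3, 122.7]
tcp_rot: [-180.0, -0.0, -2.7]
contact_force: [0.9, 0.7, -2.8]
width: 37.7
finger_force: 51.2
```

```bash
python3 -c "
from h import *; to(586.3,-158.3,123.6,-2.6)"
```

```text
t 7.97 at [584.2 -27.3 122.7] rot [-1.80e+02 -2.00e-02 -2.68e+00] width 37.7
shift [ 0.0082  0.1307 -0.0009] turn -0.08 rows 3.1
```

Request:
{"method": "step_arm", "body": {"commands": [[[0.008,0.1305,0],0],[[0.008,0.1305,0],0],[[0.008,0.1305,0],0],[[0.008,0.1305,0],0],[[0.008,0.1305,0.03],0],[[0.008,0.1305,0.05],0],[[0.008,0.1305,0.05],0],[[0.008,0.1305,0.05],0]]}}

```text
t: 8.63
ee_pos: [585.4, -155.9, 71.5]
tcp_rot: [-180.0, 0.2, -2.7]
contact_force: [0.1, 0.2, -1.9]
width: 38.0
finger_force: 51.2
```

```bash
python3 wr.py w5; python3 -c "
from h import *; to(586.3,-158.3,29,-2.6)"
```

```text
8.6833 [ 586.57541732 -156.11830791   72.62780903] [-1.79993036e+02  1.47868120e-02 -2.67397068e+00] 37.89729397224609 cam [ 665.40159058 -159.97605074  214.61612537] [ 1.61700368e+02  6.58489929e-02 -9.26703796e+01]
(22, 30) 825 [701.5 -31.9  17.3  69.3  34.2] 25.6
(22, 30) 11040 [ 571.1 -198.2  165.5  124.7   87.3] 26.4
(22, 30) 803 [567.7  -6.7  73.5  22.5  34.8] 26.1
(36, 44) 845 [701.5 -36.2  12.4  58.8  38.9] 40.0
(36, 44) 4443 [559.2   8.8  70.8  40.5  17.7] 40.7
(45, 54) 1012 [700.9 -38.2   9.6  51.   40.8] 49.6
(45, 54) 5832 [ 581.  -237.5   39.5   71.1   86.8] 50.7
(58, 70) 1240 [702.  -42.4   5.6  38.1  46.1] 63.6
t 8.68 at [ 586.6 -156.1   72.6] rot [-1.7999e+02  1.0000e-02 -2.6700e+00] width 37.9
shift [-0.0002  0.0022  0.0436] turn -0.07 rows 1.0
```

View pics/w5.png

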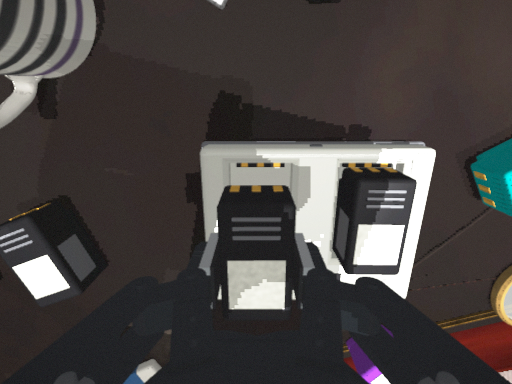

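The held pack at (257,245) is just above the empty bay at (262,170), square to it. I'll check the offset numerically.

```bash
cat > held.py <<'E'
import sys
from h import *
c=dict(np.load(sys.argv[1]+".npz")); zt=float(sys.argv[2]); W,ok=cloud(c)
p=ok&(abs(W[...,2]-zt)<5); p[:170]&=True
k,l,s,_=cv2.connectedComponentsWithStats(p.astype(np.uint8))
for i in range(1,k):
    if s[i,4]>800: q=W[l==i]; print("held",s[i,4],rect(q[:,:2]),np.median(q[:,2]))
E
python3 held.py w5 95; python3 held.py w3 130
```

```text
held 9277 [ 584.3 -156.5   65.4   70.7   89.4] 92.64988755155498
held 9590 [556.8  15.4  71.3  65.3  18.2] 129.62798070470157
```

Request:
{"method": "step_arm", "body": {"commands": [[[0.0008,0.0023,0.012],0],[[0.0008,0.0023,0.024],0],[[0.0008,0.0023,0.032],0],[[0.0008,0.0023,0.038],0],[[0.0008,0.0023,0.042],0],[[0.0008,0.0023,0.0435],0],[[0.0008,0.0023,0.0435],0],[[0.0008,0.0023,0.0435],0]]}}

```text
t: 9.35
ee_pos: [586.5, -158.5, 29.7]
tcp_rot: [-180.0, 0.1, -2.7]
contact_force: [-5.5, 2.2, 10.3]
width: 38.0
finger_force: 52.9
```

Request:
{"method": "step_arm", "body": {"commands": [[[0,0,0],0],[[0,0,0],0],[[0,0,0],0],[[0,0,0],0],[[0,0,-0.03],0],[[0,0,-0.06],0],[[0,0,-0.06],0],[[0,0,-0.06],0]], "fingers": 0.7}}

```text
t: 10.02
ee_pos: [588.6, -159.3, 90.5]
tcp_rot: [179.9, -0.2, -2.7]
contact_force: [-0.9, -0.1, -0.5]
width: 59.4
finger_force: 0.0
```

```bash
python3 wr.py w6; python3 -c "
from h import *; to(582.3,-237.5,90,-2.8)"
```

```text
10.0667 [ 587.45964039 -158.96999607   89.11931356] [ 1.79980906e+02 -6.67145885e-02 -2.69253445e+00] 60.074708014017965 cam [ 667.62862252 -163.06624684  234.12418555] [ 1.62079709e+02 -2.84401620e-02 -9.26799130e+01]
(22, 30) 14169 [ 569.7 -198.1  165.4  127.3   87.3] 26.5
(36, 44) 1659 [ 601.5 -337.    44.    26.6   10.1] 40.4
(36, 44) 3959 [559.1   8.8  70.8  40.8  17.7] 40.7
(36, 44) 1354 [ 424.6 -266.3   65.2   32.5   30.5] 40.7
(45, 54) 904 [704.  -37.7  14.7  63.2  42.9] 49.6
(45, 54) 4661 [ 585.7 -158.9   39.    70.4   87.7] 50.7
(45, 54) 4598 [ 581.2 -237.8   39.3   70.6   86.8] 50.7
(58, 70) 1411 [703.  -39.1  12.   57.   43.9] 64.2
t 10.07 at [ 587.5 -159.    89.1] rot [ 1.7998e+02 -7.0000e-02 -2.6900e+00] width 60.1
shift [-0.0015  0.0787 -0.0009] turn 0.11 rows 1.9
```

The first spent pack is seated, with its top at 50.7. Next is the right charged pack.

Request:
{"method": "step_arm", "body": {"commands": [[[-0.0015,0.0785,0],0],[[-0.0015,0.0785,0],0],[[-0.0015,0.0785,0.01],0],[[-0.0015,0.0785,0.03],0],[[-0.0015,0.0785,0.05],0],[[-0.0015,0.0785,0.06],0],[[-0.0015,0.0785,0.061],0],[[-0.0015,0.0785,0.061],0]]}}

```text
t: 10.73
ee_pos: [581.1, -236.5, 26.4]
tcp_rot: [-179.9, 0.1, -2.7]
contact_force: [-0.3, -0.1, 1.1]
width: 59.8
finger_force: 0.0
```

Request:
{"method": "step_arm", "body": {"commands": [[[0,0,0],0],[[0,0,0],0],[[0,0,0],0],[[0,0,0],0],[[0,0,0],0],[[0,0,0],0]], "fingers": 0.3}}

```text
t: 11.23
ee_pos: [582.7, -237.4, 28.8]
tcp_rot: [180.0, -0.1, -2.7]
contact_force: [-1.0, 1.2, 6.3]
width: 38.1
finger_force: 52.1
```

```bash
python3 -c "
from h import *; to(585,182,128,18.5)"
```

```text
t 11.23 at [ 582.7 -237.4   28.8] rot [ 1.7997e+02 -1.0000e-01 -2.6900e+00] width 38.1
shift [-0.0174 -0.419  -0.0992] turn -21.19 rows 10.3
```

Request:
{"method": "step_arm", "body": {"commands": [[[0,0,-0.025],0],[[0,0,-0.06],0],[[0,0,-0.095],0],[[-0.0175,-0.419,-0.095],-21.2],[[-0.0175,-0.419,-0.095],-21.2],[[-0.0175,-0.419,-0.095],-21.2],[[-0.0175,-0.419,-0.095],-21.2],[[-0.0175,-0.419,-0.095],-21.2]]}}

```text
t: 11.9
ee_pos: [582.4, -27.2, 122.8]
tcp_rot: [180.0, 0.0, 18.5]
contact_force: [0.6, 0.2, -1.4]
width: 38.1
finger_force: 51.8
```

```bash
python3 -c "
from h import *; to(585,182,123,18.5)"
```

```text
t 11.9 at [582.4 -27.2 122.8] rot [1.80e+02 1.00e-02 1.85e+01] width 38.1
shift [ 0.0688 -0.1976 -0.0002] turn -0.0 rows 5.0
```

Request:
{"method": "step_arm", "body": {"commands": [[[0.0688,-0.1976,0],0],[[0.0688,-0.1976,0],0],[[0.0688,-0.1976,0],0],[[0.0688,-0.1976,0],0],[[0.0688,-0.1976,0],0],[[0.0688,-0.1976,0.03],0],[[0.0688,-0.1976,0.033],0],[[0.0688,-0.1976,0.033],0]]}}

```text
t: 12.57
ee_pos: [583.5, 180.4, 87.9]
tcp_rot: [-180.0, 0.3, 18.6]
contact_force: [-0.7, -0.7, -2.1]
width: 37.9
finger_force: 51.8
```

```bash
python3 wr.py w7; python3 held.py w7 111; python3 -c "
from h import *; to(585,182,43,18.5)
c=dict(np.load('w7.npz'));W,ok=cloud(c)
# bay floor of lamp (z~24), near the right bay
p=ok&(abs(W[...,2]-24)<4)&(np.hypot(W[...,0]-583,W[...,1]-180)<60);print(p.sum(),rect(W[p][:,:2]) if p.sum()>9 else '')"
```

```text
12.6167 [584.65681467 179.86450614  89.12164051] [1.79995886e+02 1.44682814e-01 1.85123462e+01] 37.89256747653237 cam [659.65292224 205.92470282 230.89959646] [ 1.61594512e+02  2.05175543e-02 -7.13943561e+01]
(22, 30) 1445 [609.2 188.4  20.3  46.3  17.8] 24.8
(36, 44) 22702 [556.4 212.2 140.6 221.8  19.2] 40.7
(36, 44) 2870 [559.6   9.8  71.1  40.   18.8] 40.6
(58, 70) 5820 [558.8 255.7  71.5  39.5  18.3] 64.7
held 9464 [582.4 179.5  71.1  65.6  20.3] 109.90135035074996
t 12.62 at [584.7 179.9  89.1] rot [1.800e+02 1.400e-01 1.851e+01] width 37.9
shift [ 0.001  -0.0019  0.0461] turn 0.01 rows 1.1
1326 [605.4 208.8  49.3  96.   34.4]
```

View pics/w7.png

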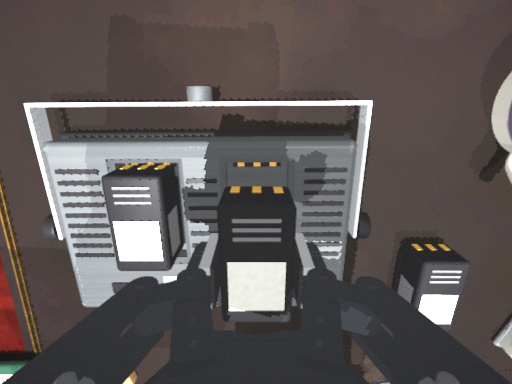

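The held pack at (257,250) sits over the empty bay, and the visible bay floor puts it within 1 mm of centre. I'll lower it straight down.

Request:
{"method": "step_arm", "body": {"commands": [[[0,0,0.012],0],[[0,0,0.024],0],[[0,0,0.033],0],[[0,0,0.039],0],[[0,0,0.043],0],[[0,0,0.0455],0],[[0,0,0.0455],0],[[0,0,0.0455],0]]}}

```text
t: 13.28
ee_pos: [585.7, 180.3, 44.3]
tcp_rot: [180.0, -0.0, 18.5]
contact_force: [0.3, -0.1, -1.5]
width: 38.1
finger_force: 51.9
```

Request:
{"method": "step_arm", "body": {"commands": [[[0,0,0],0],[[0,0,0],0],[[0,0,0],0],[[0,0,0],0],[[0,0,-0.03],0],[[0,0,-0.06],0],[[0,0,-0.07],0],[[0,0,-0.07],0]], "fingers": 0.7}}

```text
t: 13.95
ee_pos: [587.8, 181.0, 117.5]
tcp_rot: [180.0, -0.3, 18.5]
contact_force: [-0.1, 0.0, -0.5]
width: 59.8
finger_force: 0.0
```

```bash
python3 wr.py w8; python3 -c "
from h import *; to(560,256,105,18.4)"
```

```text
14.0 [586.4998174  180.63704945 115.55263195] [ 1.79992897e+02 -1.79160208e-01  1.85056323e+01] 59.72743702468924 cam [662.43136079 205.97149839 261.28782429] [ 1.62214948e+02  4.88544232e-03 -7.14764273e+01]
(36, 44) 22691 [555.7 211.9 141.5 221.5  19. ] 40.7
(36, 44) 1827 [564.7  11.8  59.5  39.6  17.9] 40.5
(58, 70) 4241 [559.1 255.7  70.8  38.9  18.7] 64.7
(58, 70) 4182 [584.4 179.8  70.5  39.1  18.3] 64.7
t 14.0 at [586.5 180.6 115.6] rot [179.99  -0.18  18.51] width 59.7
shift [-0.0012 -0.0799  0.0106] turn 0.11 rows 1.9
```

Seated, with its top at 64.7. Next is the lamp's left spent pack.

Request:
{"method": "step_arm", "body": {"commands": [[[0,-0.0795,0],0],[[0,-0.0795,0],0],[[0,-0.0795,0.01],0],[[0,-0.0795,0.035],0],[[0,-0.0795,0.055],0],[[0,-0.0795,0.068],0],[[0,-0.0795,0.0705],0],[[0,-0.0795,0.0705],0]]}}

```text
t: 14.67
ee_pos: [559.3, 254.9, 41.9]
tcp_rot: [180.0, 0.2, 18.5]
contact_force: [0.3, -0.0, -0.2]
width: 59.4
finger_force: 0.0
```

Request:
{"method": "step_arm", "body": {"commands": [[[0,0,0],0],[[0,0,0],0],[[0,0,0],0],[[0,0,0],0],[[0,0,0],0],[[0,0,0],0]], "fingers": 0.3}}

```text
t: 15.17
ee_pos: [561.1, 255.9, 44.8]
tcp_rot: [-180.0, -0.1, 18.5]
contact_force: [-0.4, -1.4, 6.5]
width: 37.5
finger_force: 51.9
```

```bash
python3 -c "
from h import *; to(583,-238.2,138,-2.8)"
```

```text
t 15.17 at [561.1 255.9  44.8] rot [-1.80e+02 -1.00e-01  1.85e+01] width 37.5
shift [-0.136   0.4755 -0.0932] turn 21.3 rows 12.1
```

Request:
{"method": "step_arm", "body": {"commands": [[[0,0,-0.025],0],[[0,0,-0.06],0],[[0,0,-0.09],0],[[-0.136,0.4755,-0.09],21.3],[[-0.136,0.4755,-0.09],21.3],[[-0.136,0.4755,-0.09],21.3],[[-0.136,0.4755,-0.09],21.3],[[-0.136,0.4755,-0.09],21.3]]}}

```text
t: 15.83
ee_pos: [569.0, 45.9, 133.8]
tcp_rot: [-180.0, 0.0, -2.8]
contact_force: [-0.1, -1.3, -2.2]
width: 37.7
finger_force: 51.0
```

```bash
python3 -c "
from h import *; to(583,-238.2,134,-2.8)"
```

```text
t 15.83 at [569.   45.9 133.8] rot [-1.80e+02  1.00e-02 -2.79e+00] width 37.7
shift [ 2.780e-02  2.831e-01 -2.000e-04] turn 0.01 rows 6.8
```

Request:
{"method": "step_arm", "body": {"commands": [[[0.0278,0.283,0],0],[[0.0278,0.283,0],0],[[0.0278,0.283,0],0],[[0.0278,0.283,0],0],[[0.0278,0.283,0],0],[[0.0278,0.283,0],0],[[0.0278,0.283,0],0],[[0.0278,0.283,0.03],0]]}}

```text
t: 16.5
ee_pos: [587.9, -244.5, 108.9]
tcp_rot: [179.7, -0.7, -3.1]
contact_force: [1.9, -0.1, -1.6]
width: 37.9
finger_force: 51.0
```

Request:
{"method": "step_arm", "body": {"commands": [[[0,0,0.028],0],[[0,0,0.028],0],[[0,0,0.028],0],[[0,0,0.028],0]]}}

```text
t: 16.83
ee_pos: [584.0, -236.2, 76.6]
tcp_rot: [180.0, -0.0, -2.8]
contact_force: [0.3, -0.1, -0.8]
width: 37.8
finger_force: 51.0
```

```bash
python3 wr.py w9; python3 held.py w9 97; python3 -c "
from h import *; to(582.5,-238.4,29.5,-2.8)
c=dict(np.load('w9.npz'));W,ok=cloud(c)
p=ok&(abs(W[...,2]-10.5)<5)&(abs(W[...,0]-610)<25)&(abs(W[...,1]+240)<32);print(p.sum(),rect(W[p][:,:2]) if p.sum()>9 else '')"
```

```text
16.8833 [ 584.58943035 -236.31474762   77.25921318] [ 1.79961796e+02 -1.10146355e-01 -2.75710559e+00] 38.06779412303881 cam [ 663.49955823 -240.20154998  219.96501977] [ 1.61884679e+02  1.66953434e-02 -9.27480744e+01]
(22, 30) 9975 [ 573.4 -198.9  165.5  120.2   87.4] 26.4
(36, 44) 5935 [ 611.8 -360.7   39.4   71.    28. ] 40.7
(45, 54) 5508 [ 585.  -159.4   39.1   71.3   87.7] 50.7
held 9236 [ 582.  -236.5   65.4   71.    87.2] 96.56126542263434
t 16.88 at [ 584.6 -236.3   77.3] rot [ 1.7996e+02 -1.1000e-01 -2.7600e+00] width 38.1
shift [-0.002   0.0022  0.0478] turn 0.04 rows 1.1
1546 [ 616.2 -239.2   63.8   33.6   86.8]
```

View pics/w9.png

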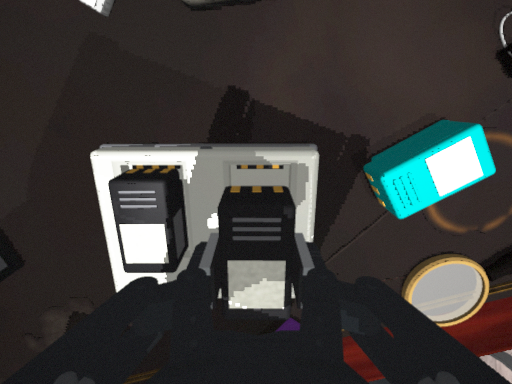

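The held pack at (257,250) is about 2 mm left of centre of the right bay at (260,168). I'll correct that and lower it.

Request:
{"method": "step_arm", "body": {"commands": [[[-0.0005,0.002,0.012],0],[[-0.0005,0.002,0.024],0],[[-0.0005,0.002,0.033],0],[[-0.0005,0.002,0.039],0],[[-0.0005,0.002,0.043],0],[[-0.0005,0.002,0.046],0],[[-0.0005,0.002,0.046],0],[[-0.0005,0.002,0.046],0]]}}

```text
t: 17.55
ee_pos: [582.3, -238.0, 30.8]
tcp_rot: [-180.0, 0.1, -2.8]
contact_force: [-6.8, 3.8, 12.1]
width: 37.9
finger_force: 52.9
```

Request:
{"method": "step_arm", "body": {"commands": [[[0,0,0],0],[[0,0,0],0],[[0,0,0],0],[[0,0,0],0],[[0,0,-0.03],0],[[0,0,-0.06],0],[[0,0,-0.08],0],[[0,0,-0.08],0]], "fingers": 0.7}}

```text
t: 18.22
ee_pos: [585.8, -239.6, 114.2]
tcp_rot: [179.9, -0.4, -2.8]
contact_force: [1.0, -0.6, 0.9]
width: 60.5
finger_force: 0.0
```

```bash
python3 wr.py w10; python3 -c "
from h import *; to(561.5,10.2,105,18.2)"
```

```text
18.2667 [ 584.69994256 -239.13031856  112.13079325] [179.90058159  -0.26486882  -2.79584363] 59.95341039390647 cam [ 664.37721216 -243.25292571  258.08291324] [ 1.62259539e+02 -1.25226016e-01 -9.27797227e+01]
(22, 30) 12292 [ 569.7 -198.8  165.4  127.6   87.2] 26.5
(36, 44) 4121 [ 611.8 -360.9   39.    70.8   27.6] 40.7
(45, 54) 3874 [ 585.3 -159.4   38.9   71.    87.8] 50.8
(45, 54) 3789 [ 580.8 -238.4   39.    70.1   87. ] 50.7
t 18.27 at [ 584.7 -239.1  112.1] rot [179.9   -0.26  -2.8 ] width 60.0
shift [-0.0353 -0.2479  0.0071] turn -21.0 rows 6.0
```

Seated. Next I'll collect the parked charged pack.

Request:
{"method": "step_arm", "body": {"commands": [[[-0.0342,-0.2472,0],-21],[[-0.0342,-0.2472,0],-21],[[-0.0342,-0.2472,0],-21],[[-0.0342,-0.2472,0],-21],[[-0.0342,-0.2472,0],-21],[[-0.0342,-0.2472,0],-21],[[-0.0342,-0.2472,0],-21],[[-0.0342,-0.2472,0],-21]]}}

```text
t: 18.93
ee_pos: [559.9, 12.4, 108.6]
tcp_rot: [-180.0, 0.1, 18.4]
contact_force: [0.3, 0.0, -0.0]
width: 60.0
finger_force: 0.0
```

```bash
python3 wr.py w11; python3 -c "
from h import *; to(561,9.8,18.7,18.2)"
```

```text
18.9833 [560.26065868  10.93701608 108.77008297] [-1.79985003e+02  8.67205347e-02  1.83354105e+01] 59.662127146338 cam [635.68621342  37.52792397 251.7783813 ] [ 1.61755194e+02  5.42402143e-02 -7.15377174e+01]
(22, 30) 6991 [ 571.5 -166.9  105.   126.9   87.5] 26.4
(36, 44) 18886 [569.6 171.2 142.1 136.3  18.7] 40.7
(36, 44) 3702 [559.4   9.6  70.7  39.   18.1] 40.7
(45, 54) 849 [589.6 161.7  70.7   4.3  18.3] 49.6
(45, 54) 3868 [ 585.3 -157.8   39.9   70.8   87.2] 50.6
(58, 70) 6534 [584.4 178.9  70.3  40.3  17.4] 64.7
t 18.98 at [560.3  10.9 108.8] rot [-1.7999e+02  9.0000e-02  1.8340e+01] width 59.7
shift [0.0003 0.0013 0.0901] turn 0.14 rows 2.2
```

Request:
{"method": "step_arm", "body": {"commands": [[[0.0003,0.001,0.03],0.1],[[0.0003,0.001,0.06],0.1],[[0.0003,0.001,0.08],0.1],[[0.0003,0.001,0.089],0.1],[[0.0003,0.001,0.089],0.1],[[0.0003,0.001,0.089],0.1],[[0.0003,0.001,0.089],0.1]]}}

```text
t: 19.57
ee_pos: [562.4, 8.7, 21.7]
tcp_rot: [180.0, -0.1, 18.1]
contact_force: [0.4, -0.5, -0.8]
width: 59.7
finger_force: 0.0
```

Request:
{"method": "step_arm", "body": {"commands": [[[0,0,0],0],[[0,0,0],0],[[0,0,0],0],[[0,0,0],0],[[0,0,0],0],[[0,0,0],0]], "fingers": 0.3}}

```text
t: 20.07
ee_pos: [562.6, 9.2, 22.3]
tcp_rot: [179.9, -0.1, 18.1]
contact_force: [-0.2, -2.6, 4.6]
width: 37.9
finger_force: 51.4
```

```bash
python3 -c "
from h import *; to(560.5,255.9,134,18.4)"
```

```text
t 20.07 at [562.6   9.2  22.3] rot [ 1.7994e+02 -1.4000e-01  1.8110e+01] width 37.9
shift [ 0.0747 -0.2351 -0.1117] turn -0.29 rows 6.5
```

Request:
{"method": "step_arm", "body": {"commands": [[[0,0,-0.035],0],[[0,0,-0.07],0],[[0,0,-0.105],0],[[0.0747,-0.235,-0.11],-0.3],[[0.0747,-0.235,-0.11],-0.3],[[0.0747,-0.235,-0.11],-0.3],[[0.0747,-0.235,-0.11],-0.3],[[0.0747,-0.235,-0.11],-0.3]]}}

```text
t: 20.73
ee_pos: [559.5, 219.5, 131.0]
tcp_rot: [180.0, -0.1, 18.4]
contact_force: [1.4, -0.3, -1.6]
width: 37.9
finger_force: 51.2
```

Request:
{"method": "step_arm", "body": {"commands": [[[0,0,0],0]]}}

```text
t: 20.82
ee_pos: [560.2, 224.5, 131.4]
tcp_rot: [-179.9, -0.3, 18.7]
contact_force: [0.0, -0.0, 0.3]
width: 37.9
finger_force: 51.2
```

```bash
python3 -c "
from h import *; to(560.5,255.9,95,18.4)"
```

```text
t 20.82 at [560.2 224.5 131.4] rot [-179.89   -0.25   18.68] width 37.9
shift [ 0.0103 -0.0296  0.0364] turn 0.28 rows 1.2
```

Request:
{"method": "step_arm", "body": {"commands": [[[0.0103,-0.03,0],0],[[0.0103,-0.03,0.02],0],[[0.0103,-0.03,0.036],0],[[0.0103,-0.03,0.036],0],[[0.0103,-0.03,0.036],0],[[0.0103,-0.03,0.036],0]]}}

```text
t: 21.32
ee_pos: [560.5, 249.3, 94.9]
tcp_rot: [-180.0, -0.1, 18.4]
contact_force: [0.0, 0.9, -1.5]
width: 37.8
finger_force: 51.2
```

```bash
python3 wr.py w12; python3 held.py w12 114; python3 -c "
from h import *; to(560.5,255.9,45,18.4)"
```

```text
21.3667 [560.79366362 249.27161649  95.15433769] [-1.79992889e+02 -9.44729534e-02  1.83782180e+01] 37.885466695686105 cam [635.92128692 274.27559389 238.28620988] [ 1.61918480e+02  2.33549421e-02 -7.15945267e+01]
(22, 30) 1543 [577.1 262.2  33.4  47.   21.3] 24.8
(36, 44) 21612 [556.2 212.7 140.4 222.1  18.9] 40.6
(58, 70) 5409 [584.  180.2  71.1  39.3  18.4] 64.7
held 8993 [557.9 248.   70.8  65.   18.6] 113.324650082021
t 21.37 at [560.8 249.3  95.2] rot [-1.7999e+02 -9.0000e-02  1.8380e+01] width 37.9
shift [ 0.0018 -0.0064  0.0502] turn -0.02 rows 1.2
```

View pics/w12.png

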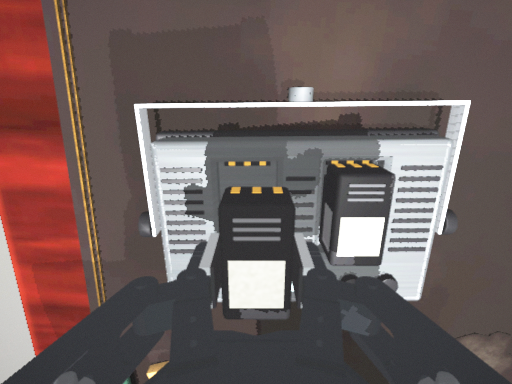

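The held pack at (257,250) is about 7 mm right of the left bay at (247,175). I'll shift it and lower.

Request:
{"method": "step_arm", "body": {"commands": [[[0.003,-0.0072,0],0],[[0.003,-0.0072,0.008],0],[[0.003,-0.0072,0.018],0],[[0.003,-0.0072,0.027],0],[[0.003,-0.0072,0.035],0],[[0.003,-0.0072,0.042],0],[[0.003,-0.0072,0.0485],0],[[0.003,-0.0072,0.0485],0]]}}

```text
t: 22.03
ee_pos: [560.4, 256.9, 45.9]
tcp_rot: [180.0, 0.1, 18.4]
contact_force: [-4.9, -1.5, 11.7]
width: 37.6
finger_force: 53.5
```

Request:
{"method": "step_arm", "body": {"commands": [[[0,0,0],0],[[0,0,0],0],[[0,0,0],0]]}}

```text
t: 22.28
ee_pos: [560.4, 256.9, 45.9]
tcp_rot: [180.0, 0.0, 18.4]
contact_force: [-3.4, -1.6, 8.9]
width: 37.7
finger_force: 53.3
```

Request:
{"method": "step_arm", "body": {"commands": [[[0,0,0],0],[[0,0,0],0],[[0,0,0],0],[[0,0,0],0],[[0,0,-0.03],0],[[0,0,-0.07],0],[[0,0,-0.11],0],[[0,0,-0.15],0]], "fingers": 0.7}}

```text
t: 22.95
ee_pos: [560.2, 256.9, 196.6]
tcp_rot: [180.0, 0.1, 18.4]
contact_force: [1.5, -0.3, 0.2]
width: 59.6
finger_force: 0.0
```

Request:
{"method": "step_arm", "body": {"commands": [[[-0.1,0.1,-0.1],0],[[-0.1,0.1,-0.1],0],[[-0.1,0.1,-0.1],0],[[-0.1,0.1,-0.1],0],[[-0.1,0.1,-0.1],0],[[-0.1,0.1,-0.1],0]]}}

```text
t: 23.45
ee_pos: [497.6, 129.5, 297.5]
tcp_rot: [180.0, -0.2, 18.3]
contact_force: [-0.3, 0.6, -0.7]
width: 59.9
finger_force: 0.0
```

```bash
python3 wr.py w13; python3 - <<'E'
from h import *
from bench import camera
c=camera("top"); W,ok=cloud(c); c0=dict(np.load("top0.npz"));W0,_=cloud(c0)
cv2.imwrite("pics/top1.png",c["image"][100:300,50:450,::-1])
for nm,w,k in (("now",W,c),("start",W0,c0)):
    for zlo,zhi in ((45,56),(58,70)):
        p=(w[...,2]>zlo)&(w[...,2]<zhi)&(w[...,0]>500)&(w[...,0]<640)&(abs(w[...,1])<300)
        n,l,s,_=cv2.connectedComponentsWithStats(p.astype(np.uint8))
        for i in range(1,n):
            if s[i,4]>100: q=w[l==i];print(nm,s[i,4],rect(q[:,:2]),np.round(np.percentile(q[:,2],[5,50,95]),1))
E
```

```text
23.5 [497.68570444 130.34936939 296.13338731] [-1.79995592e+02 -1.28227083e-01  1.83103624e+01] 59.88541053399837 cam [572.66392753 154.22222672 441.11932588] [ 1.62089978e+02 -2.43413225e-03 -7.17139133e+01]
(36, 44) 12396 [555.4 211.9 142.  221.7  19. ] 40.6
(58, 70) 1743 [583.8 179.8  69.3  38.6  18.2] 64.7
(58, 70) 1764 [557.4 255.5  69.4  39.4  18.4] 64.7
now 347 [ 584.3 -157.4   39.2   70.7   87.6] [46.  49.9 54.2]
now 344 [ 579.7 -236.6   39.4   71.3   87.4] [46.2 49.9 54.1]
now 132 [590.9 171.   62.4  17.2  15.9] [60.  64.5 67.9]
start 339 [ 583.4 -157.8   38.8   71.1   87.3] [46.2 49.7 53.5]
start 347 [ 580.1 -236.6   39.    70.7   89.4] [46.3 50.2 53.7]
start 363 [582.  182.6  71.8  39.5  18.4] [60.  64.4 68.4]
start 364 [557.8 256.8  71.5  39.1  17.9] [60.1 64.5 68.2]
```

View pics/w13.png

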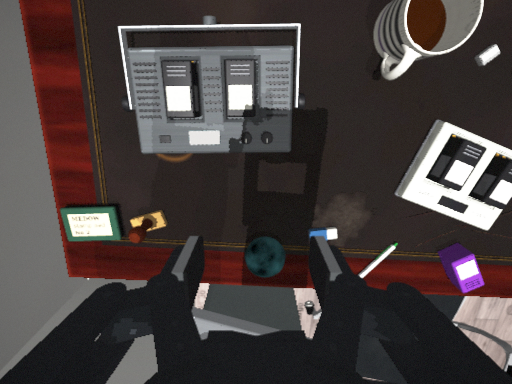

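View pics/top1.png

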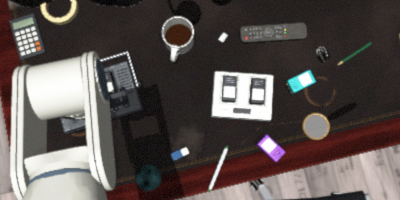

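All four packs are seated flat: the lamp's tops are at 64.7 mm, at (180,90) and (240,85) in the wrist view, and the charger's are at about 50 mm. The mug and magnifier haven't moved, and the arm is clear of everything.

```bash
python3 -c "
from bench import ticket; print(ticket.sign_off())"
```

```text
the job is handed in; nothing more can be done
None
```

The job is handed in: both charged packs are in the lamp and both spent packs in the charger, all measured flat in their bays with contacts at the contact end, and the mug and magnifier were left untouched; the sign-off returned no verdict.

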